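# Stow the stopper in the wide bench drawer

## Robot

A 6-joint arm with a two-finger parallel gripper is mounted at the origin on a cart in front of the work surface, level with it; the furniture and walls round the work are solid. World frame = base frame: x ahead of the robot, y to its left, z up, the work surface at z = 0. Lengths are in m, angles in rad, forces in N, time in s.
With the tool pointing down it reaches from about 0.425 to 0.95 m from the base axis. Payload 3.5 kg.
Tool frame: the origin (TCP) lies midway between the tips of the shut fingers; the grasp point (between the pads) lies 19 mm behind it; z points along the fingers, y is the line along which they close (so a half turn about z gives the same grasp; the last joint's range is limited). The gripper opens to 85 mm and grips with 20 to 120 N. Pads are 22 mm wide; open, the fingers measure 114 mm over their backs; the gripper's body (76 mm by 85 mm) begins 54 mm behind the grasp point. The pads swing forward as they close: fully open they stand 13 mm farther back than shut.
Start: joints at [0.997, 0.286, 1.577, -0, 1.279, -0.15], TCP at [0.278, 0.615, 0.231] pointing down, gripper open.
Joint ranges: [-2.77, 2.77], [-0.9, 2.22], [0.21, 2.48], [-1.53, 4.67], [0.24, 2.81], [-2.84, 2.84]. Speed limits (rad/s): [2.79, 2.79, 3.14, 3.14, 3.14, 3.14].

## Interface

Orientations are given as a unit quaternion [x, y, z, w].
In Python, from plant import get_state, read_camera, ctrl gives the robot as it stands.
- The arm moves only by the shell command python3 -m crank 'ROWS' [FORCE]. ROWS is JSON, a list of rows, each a list of 3 entries, a list of its own where there are three numbers: the shift along the tool's x, y, z in mm, then the turn about the tool's z in degrees, then the closure in counts, from 0 (fully open) to 255 (shut). In form: [[[tx, ty, tz], yaw, claw], ...]. A call has 1 to 10 rows; each row is the pose to reach, as a shift and turn from the pose commanded when the call began, along the tool's axes at that moment; what a row does not reach only later rows make up. A row lasts 1/10 s, in which the tool goes at most 50 mm and 8.59 degrees, less where a joint would pass 70% of its speed; a pose out of reach is approached as far as the arm can. A call with a gripper value outside its range is refused whole. The fingers move at their own pace and stop on an object; FORCE is the grip in N (left out, the last holds). Time passes only in rows, so rows that repeat a pose let the fingers close. It gives the time, the measured TCP pose, the force, the opening and the grip force at its end, in the units of the state.
- get_state(): the state, without advancing time (a new reading comes with each control period).
- read_camera(name): name is "scene" or "top" or "wrist"; returns a dict with "frame" (384x512x3 uint8, blue, green, red), "range_z" (384x512 float32, m along the optical axis (not along the pixel's ray), 0 where there is no reading), "vfov" (degrees; the focal length in pixels is half the picture's height over the tangent of half this angle, whatever the lens; pixels are square), "cx", "cy" (the principal point, pixels), "origin" and "orientation" of the camera in the world. Camera axes: x right, y down, z forward; pixel columns grow to the right and rows downward; lengths in m; the calibration is good to about 2 mm. A picture is of the moment at which its call begins.
- ctrl.sign_off(): hands the job in; it is judged then, once.
The state is a dict: "time": time; "qpos": joint angles; "dq": joint speeds; "joint_efforts": joint torques, N m; "eef_pos": TCP position; "tcp_rot": TCP orientation; "contact_force": force on the tool from outside, world axes, zero at the start; "wrist_torque": the same for the moment, N m; "opening": opening from 0.0 (shut) to 1.0 (fully open); "finger_force": force on a finger pad.
Only numpy, scipy, OpenCV 4.12 (cv2) and the standard library are available. Lean on these libraries where they do the work, as an engineer would, in place of code of your own. Each camera call takes 0.05 s, during which the arm holds its last target. There are 200 camera calls.

## Task

Two low single-drawer units stand on the worktop. Pull the drawer of the wider unit all the way out to its stop, then put the rubber stopper down inside it, and leave that drawer fully out with the stopper lying in it. Leave the narrower unit's drawer shut.

Things in the scene. Friction and masses are not known exactly. Their poses are not given: they have to be found in the camera images.
- wide_drawer (a joint): Drawer of the WIDER of two low white units with grey fronts (mm: 160 wide, 140 deep, 78 high, fixed; left or right varies, turned a little). Metres: 0 shut, 0.075 fully out at its stop; may start ajar. Slides level, friction 2 N, stays where left. Behind the front an open tray 140 wide (y), 107 long, floor 14 above the worktop, rim 56; fully out, 75 mm of its length is clear of the unit.
- wide_handle (a point): Middle of the wide drawer's handle; moves with it. Level round steel bar, 10 mm thick, 100 long, 60 above the worktop, 18 below the unit's top; its axis stands 45 before the drawer front, a leg at each end. Axes: x level, into the unit (pull along -x), y along the bar, z up. The tray's inside runs from x = +55 to +162 and y = -70 to +70; fully out, x = +55 to +130 is clear of the unit.
- stopper: Loose red rubber laboratory stopper standing upright on the worktop between the two units, nearer the robot: a slightly tapered plug, 29 mm in diameter, 28 mm high, 13 to 22 g. Origin: centre of its underside; z along its axis, up.
- narrow_drawer (a joint): Drawer of the narrower unit: 110 mm wide, bar handle 70 mm long, otherwise the same size and look. Metres: 0 is shut, as it starts and must remain.
Mind the look-alikes: they are no part of the job. What is shaped like the stopper but purple or yellow is not meant.

How it is judged:
By the outcome, as a careful person would: the job done as asked, in the order asked, and still so for the second after the job is handed in, with the robot touching nothing.
It also fails if it takes over 51 s, if anything falls off the work surface, if the arm or the gripper's body presses on something with over 40 N, if the wrist force passes 120 N, or if a joint passes its speed limit or range.

## Working session

There is one attempt and no reset: what is moved stays moved. The work goes in short steps, Python scripts to look and compute and a shell command to move; the robot and the scene stay as the last step left them, time stands still between calls to the robot, and variables do not carry over. Pictures are saved under pics/ and viewed, at most 10 in all, crops included, and the job is handed in when it is done.

```bash
mkdir -p pics; cat > h.py <<'E'
import numpy as np, cv2, pickle
from plant import get_state, read_camera, ctrl
from scipy.spatial.transform import Rotation as R
def cloud(c):
    h,w=c["range_z"].shape; f=h/2/np.tan(np.radians(c["vfov"])/2)
    u,v=np.meshgrid(np.arange(w),np.arange(h)); z=c["range_z"]
    P=np.stack([(u-c["cx"])/f*z,(v-c["cy"])/f*z,z],-1)
    o=np.array(c["orientation"]); 
    M=R.from_quat(o).as_matrix() if o.size==4 else o.reshape(3,3)
    return P@M.T+np.array(c["origin"])
def snap(n,fn):
    c=read_camera(n); cv2.imwrite(f"pics/{fn}.png",c["frame"]); pickle.dump(c,open(f"pics/{fn}.pkl","wb")); return c
def load(fn): return pickle.load(open(f"pics/{fn}.pkl","rb"))
E
python3 - <<'E'
from h import *
a=snap("scene","s0");b=snap("top","t0")
cv2.imwrite("pics/both.png",cv2.resize(np.vstack([a["frame"],b["frame"]]),(400,600)))
for c in(a,b):print(c["origin"],c["orientation"],c["vfov"],c["cx"],c["cy"])
s=get_state();print(s)
E
```

```text
[ 0.12558396 -0.609833    0.51880823] [ 0.83201427 -0.25383747  0.14611401 -0.47113639] 54.203505130081126 254.75256213677633 191.71390433611342
[0.32189368 0.00243567 1.16176399] [-0.66950404  0.73547985 -0.07900494  0.067764  ] 51.21656909539266 253.91428313620997 186.43022751240272
{'time': 0.1, 'qpos': array([ 9.97035290e-01,  2.87146911e-01,  1.57804278e+00, -7.97453442e-06,
        1.27858637e+00, -1.49999957e-01]), 'dq': array([-0.0007856 , -0.00044481, -0.00346568, -0.00036192,  0.00123303,
       -0.00099229]), 'joint_efforts': array([-3.90952209e-05, -4.07301950e+01, -2.93698579e+01, -1.69166751e-04,
        3.43052852e-03,  3.43386951e-06]), 'eef_pos': array([0.27720206, 0.61480071, 0.23003233]), 'tcp_rot': array([ 2.10297504e-01,  9.77636828e-01, -1.02235208e-03, -3.82931381e-04]), 'contact_force': array([-0.46957237,  0.23497835, -0.06436159]), 'wrist_torque': array([0.0717869 , 0.01361186, 0.00727856]), 'finger_force': 0.0, 'opening': 0.9947589462247906}
```

View pics/t0.png

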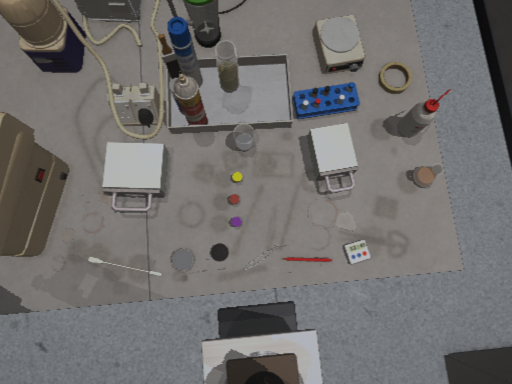

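View pics/s0.png

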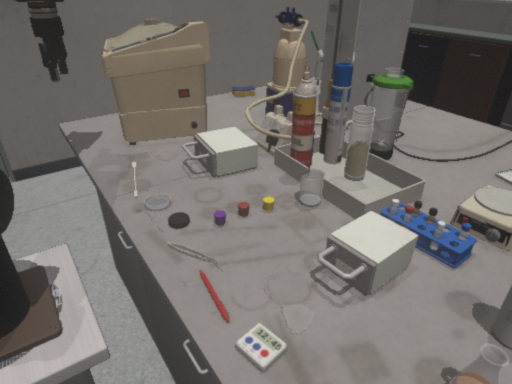

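In the top picture, the left unit (134,168, handle 132,207) is the wider one and the right unit (333,150, handle 341,187) is the narrower. There are three plugs: yellow (237,177), red (234,199) and purple (236,222). The red one at (234,199) fits the description. I'll confirm this in an enlarged crop and measure.

```bash
python3 - <<'E'
from h import *
c=load("t0"); P=cloud(c)
cv2.imwrite("pics/crop.png",cv2.resize(c["frame"][130:250,90:260],None,fx=4.7,fy=4.7,interpolation=cv2.INTER_CUBIC))
for fn,names in (("t0",{"w":((100,140),(168,200))}),):
    (x0,y0),(x1,y1)=names["w"]
    Q=P[y0:y1,x0:x1].reshape(-1,3); Q=Q[(Q[:,2]>.068)&(Q[:,2]<.09)]
    r=cv2.minAreaRect(Q[:,:2].astype(np.float32)*1000);print("unit top",r,cv2.boxPoints(r).tolist(),Q[:,2].mean())
    Q=P[188:216,105:160].reshape(-1,3); Q=Q[(Q[:,2]>.045)&(Q[:,2]<.072)]
    r=cv2.minAreaRect(Q[:,:2].astype(np.float32)*1000);print("handle",r,len(Q),Q.mean(0))
for fn,box in (("t0",(222,190,246,210)),("s0",(232,198,255,220))):
    c=load(fn);P=cloud(c);x0,y0,x1,y1=box
    f=c["frame"][y0:y1,x0:x1].astype(int);q=P[y0:y1,x0:x1]
    m=(f[...,2]>1.7*f[...,1])&(f[...,2]>1.5*f[...,0])&(q[...,2]>.006)
    Q=q[m];print("red",len(Q),Q.mean(0),Q.min(0),Q.max(0)); T=Q[Q[:,2]>.023]; print(len(T),T.mean(0) if len(T) else 0)
E
```

```text
unit top ((633.2177734375, 307.5733642578125), (161.46983337402344, 151.9808349609375), 83.06159210205078) [[548.0308837890625, 236.60951232910156], [698.898681640625, 218.24989318847656], [718.4046630859375, 378.5372314453125], [567.536865234375, 396.8968505859375]] 0.07717796248372057
handle ((548.7518310546875, 315.8487854003906), (152.96316528320312, 64.76651000976562), 83.15277862548828) 349 [0.54455475 0.31681634 0.06243742]
red 68 [0.52946388 0.03377797 0.02743207] [0.51630107 0.02149769 0.02208072] [0.54126724 0.0453231  0.03174697]
67 [0.52940526 0.0336567  0.02751194]
red 37 [0.52901514 0.03228109 0.02810149] [0.51946316 0.02370668 0.02607747] [0.53922289 0.04290206 0.02990704]
37 [0.52901514 0.03228109 0.02810149]
```

View pics/crop.png

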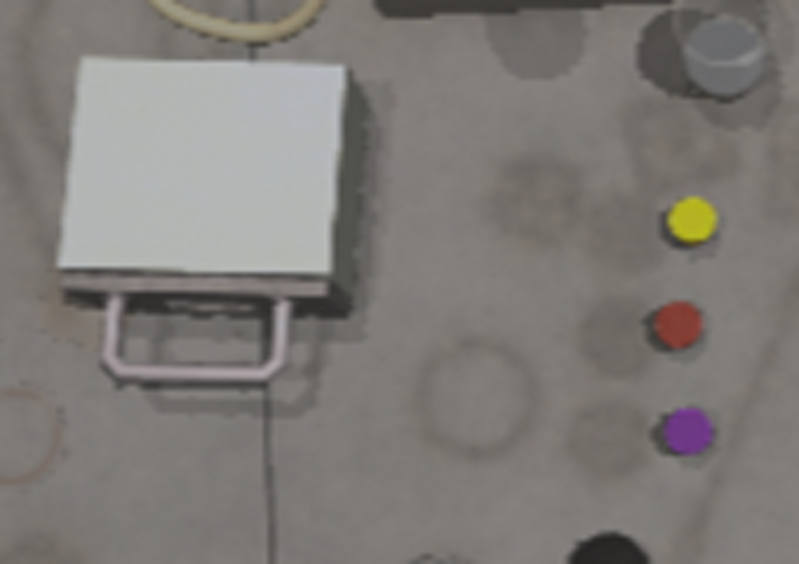

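The crop shows the red plug at crop (679,325), between the yellow (692,220) and the purple (688,431), so it's the right one. The wide unit's bar runs from crop (108,372) to (285,372). Next I'll work out the bar position and the move.

```bash
cat >> h.py <<'E'
def plan(tgt,ydir,cmd=None):
    """shift in mm in tool axes and yaw deg to bring TCP to tgt with tool y along +-ydir"""
    s=get_state(); M=R.from_quat(s["tcp_rot"]).as_matrix()
    sh=M.T@(np.array(tgt)-s["eef_pos"])*1000
    d=M.T@np.array([*ydir,0]); a=np.degrees(np.arctan2(-d[0],d[1])); a=(a+90)%180-90
    print("shift",sh.round(1),"yaw",round(a,2),"or",round(a-180*np.sign(a),2),"q6",np.degrees(s["qpos"][5]).round(1),"toolx",M[:,0].round(3),"y",M[:,1].round(3),"z",M[:,2].round(3))
E
python3 - <<'E'
from h import *
xu=np.array([.9927,-.1208]);yu=np.array([.1208,.9927])
for fn,box in (("t0",(100,185,168,220)),("s0",(175,120,270,185))):
    P=cloud(load(fn));x0,y0,x1,y1=box
    Q=P[y0:y1,x0:x1].reshape(-1,3)
    a=Q[:,:2]@xu;b=Q[:,:2]@yu
    top=a[(Q[:,2]>.072)&(Q[:,2]<.083)&(abs(b-.38)<.1)]
    print(fn,"top front",np.percentile(top,[0,1,3]),"back",np.percentile(top,[98,100]))
    k=(Q[:,2]>.05)&(Q[:,2]<.072)&(a<top.min()+.06)&(abs(b-.38)<.1)
    h=np.histogram(a[k],bins=np.arange(.42,.58,.004));print(h[0],h[1][0])
    k&=a<a[k].min()+.014
    print("bar",a[k].mean(),a[k].min(),a[k].max(),b[k].min(),b[k].max(),Q[k,2].max(),k.sum())
    A=(b[k].min()+b[k].max())/2; am=a[k].mean(); print("world",xu*am+yu*A)
    # bar direction
    print(np.polyfit(b[k],a[k],1))
plan([.5,.32,.12],xu)
E
```

```text
t0 top front [0.5236201  0.52405246 0.52450137] back [0.54478234 0.54579347]
[ 0  0  0  0  0  0  0  0  0  0  0  0  0 22 52 49 15 13  9 14  6 11 11 10
 14 33 59  6  4 20  5  3  3  0  0  0  0  0  0] 0.42
bar 0.47974379259266453 0.4742702013112396 0.4879618934523061 0.32738005262374487 0.4343959815102867 0.06913539689405734 138
world [0.52225294 0.32015448]
[-0.00098536  0.48011985]
s0 top front [0.5227027  0.52387407 0.52562418] back [0.76347956 0.76822728]
[ 0  0  0  0  0  0  0  0  0  0  0  0  0 22 26 15 10  6 10  9 12  8  9  9
  9 50 72  9  3 17 10 10 14  9  8 11  9  9 11] 0.42
bar 0.4787723078644795 0.47354055968009034 0.48749169977098594 0.3267608739521359 0.4360668902348449 0.06754437573963268 72
world [0.52135207 0.32079387]
[-0.01661603  0.48495768]
shift [-324.3 -176.9  110.3] yaw 72.66 or -107.34 q6 -8.6 toolx [-0.912  0.411  0.   ] y [ 0.411  0.912 -0.002] z [-0.001 -0.002 -1.   ]
```

```bash
python3 - <<'E'
from h import *
xu=np.array([.9927,-.1208])
A=np.array([.2772,.6148]);B=np.array([.5217,.3205]);d=(B-A);L=np.linalg.norm(d);d/=L;n=np.array([-d[1],d[0]])
for fn in("t0","s0"):
    P=cloud(load(fn)).reshape(-1,3);t=(P[:,:2]-A)@d;s=abs((P[:,:2]-A)@n)
    k=(t>-.05)&(t<L+.06)&(s<.10)&(P[:,2]>.09)&(P[:,2]<.5);print(fn,k.sum());
    if k.sum():
        for lo in np.arange(-.05,.45,.05):
            m=k&(t>=lo)&(t<lo+.05); 
            if m.any():print(round(lo,2),m.sum(),P[m,2].max(),s[m].min())
plan([*B,.15],xu); plan([*B,.041],xu)
E
```

```text
t0 385
0.05 2 0.17494062942319277 0.09974239145009821
0.1 321 0.25403987341752343 0.07081961281843195
0.15 62 0.26673425619292246 0.08796712896259042
s0 3120
-0.05 450 0.4448349125765295 0.013565602122328685
0.0 1591 0.44480564235360426 2.5175734094493213e-05
0.05 80 0.44485054019225667 0.0013176108592614733
0.1 857 0.3124796422471039 0.06505535987719446
0.15 142 0.31089804496602746 0.08819133592586371
shift [-343.9 -167.6   80.3] yaw 72.66 or -107.34 q6 -8.6 toolx [-0.912  0.411  0.   ] y [ 0.411  0.912 -0.002] z [-0.001 -0.002 -1.   ]
shift [-343.9 -167.3  189.3] yaw 72.66 or -107.34 q6 -8.6 toolx [-0.912  0.411  0.   ] y [ 0.411  0.912 -0.002] z [-0.001 -0.002 -1.   ]
```

```bash
python3 -m crank '[[[-16,-37,0],0,150],[[-33,-73,0],0,150],[[-49,-110,0],8,150],[[-66,-146,0],16,150],[[-100,-165,10],24,150],[[-145,-166,20],32,150],[[-190,-166,30],40,150],[[-235,-167,45],48,150],[[-280,-168,60],56,150],[[-320,-168,75],64,150]]' 60
python3 -m crank '[[[-24,0,5],8.4,150],[[-24,0,5],8.4,150],[[-24,0,5],8.4,150]]'
python3 - <<'E'
from h import *
xu=np.array([.9927,-.1208])
s=get_state();print(s["time"],s["eef_pos"],s["opening"],s["contact_force"])
plan([.5217,.3205,.041],xu)
snap("wrist","w1")
E
```

```text
time: 1.1
eef_pos: [0.5016, 0.3291, 0.1554]
tcp_rot: [0.699, 0.715, -0.0, -0.0]
contact_force: [0.7, -0.6, 0.0]
opening: 0.41
finger_force: 0.0
time: 1.4
eef_pos: [0.5006, 0.3063, 0.1508]
tcp_rot: [0.747, 0.665, -0.0, -0.0]
contact_force: [-0.5, 0.3, 0.2]
opening: 0.412
finger_force: 0.0
1.4 [0.50061183 0.30633466 0.15082466] 0.41160573766741015 [-0.50657711  0.26845177  0.23482849]
shift [ 16.5  19.4 109.8] yaw 0.3 or -179.7 q6 28.2 toolx [ 0.116  0.993 -0.   ] y [ 0.993 -0.116 -0.001] z [-0.001  0.    -1.   ]
```

View pics/w1.png

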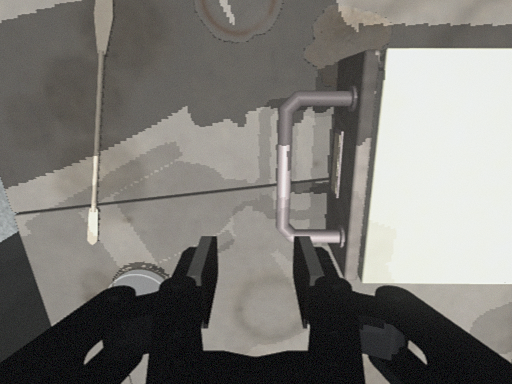

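The wrist view shows the bar at column 285, rows 100 to 237, parallel to the pads and ahead of the fingers at about (205,270) and (310,270). I'll refine the bar position from the depth at those pixels.

```bash
python3 - <<'E'
from h import *
xu=np.array([.9927,-.1208]);yu=np.array([.1208,.9927])
P=cloud(load("w1"))[85:250,262:325].reshape(-1,3)
Q=P[(P[:,2]>.056)&(P[:,2]<.075)]
a=Q[:,:2]@xu;b=Q[:,:2]@yu
k=a<a.min()+.012
print(k.sum(),a[k].min(),a[k].max(),a[k].mean(),b.min(),b.max(),Q[:,2].max(),np.polyfit(b[k],a[k],1))
c=xu*np.median(a[k])+yu*(b.min()+b.max())/2;print(c)
plan([*c,.041],xu)
E
```

```text
2015 0.47564005321645453 0.48763710665859167 0.48094241033875135 0.3273856808876506 0.4364626076177984 0.06511970400747957 [0.00354672 0.47957325]
[0.52352081 0.32104399]
shift [ 16.5  21.1 110.5] yaw 0.35 or -179.65 q6 28.2 toolx [0.115 0.993 0.001] y [ 0.993 -0.115  0.   ] z [ 0.     0.001 -1.   ]
```

```bash
python3 -m crank '[[[8,10,0],0,150],[[16,20,0],0,150],[[16,20,30],0,150],[[16,20,60],0,150],[[16,20,90],0,150],[[16,20,109],0,150],[[16,20,109],0,150],[[16,20,109],0,255],[[16,20,109],0,255],[[16,20,109],0,255]]' 60
python3 -m crank '[[[0,0,0],0,255],[[0,0,0],0,255]]'
```

```text
time: 2.45
eef_pos: [0.5236, 0.3214, 0.0445]
tcp_rot: [0.747, 0.665, 0.002, 0.0]
contact_force: [-1.8, 1.2, 2.4]
opening: 0.087
finger_force: 58.6
time: 2.65
eef_pos: [0.5238, 0.3213, 0.0445]
tcp_rot: [0.747, 0.665, 0.002, 0.0]
contact_force: [-1.6, 3.4, 6.7]
opening: 0.091
finger_force: 58.9
```

```bash
python3 -m crank '[[[0,-5,0],0,255],[[0,-12,0],0,255],[[0,-20,0],0,255],[[0,-28,0],0,255],[[0,-36,0],0,255],[[0,-44,0],0,255],[[0,-52,0],0,255],[[0,-58,0],0,255],[[0,-62,0],0,255],[[0,-62,0],0,255]]'
python3 -m crank '[[[0,-2,0],0,255],[[0,-4,0],0,255],[[0,-6,0],0,255],[[0,-8,0],0,255],[[0,-8,0],0,255]]'
```

```text
time: 3.65
eef_pos: [0.4621, 0.3287, 0.0445]
tcp_rot: [0.747, 0.665, 0.003, 0.0]
contact_force: [0.7, 4.6, 7.2]
opening: 0.089
finger_force: 59.6
time: 4.15
eef_pos: [0.4548, 0.3296, 0.0445]
tcp_rot: [0.747, 0.665, 0.003, 0.001]
contact_force: [1.6, 3.7, 7.7]
opening: 0.088
finger_force: 59.5
```

```bash
python3 -m crank '[[[0,-2,0],0,255],[[0,-3,0],0,255],[[0,-4,0],0,255],[[0,-4,0],0,255]]'
python3 -m crank '[[[0,-2,0],0,255],[[0,-2,0],0,255]]'
python3 -m crank '[[[0,-2,0],0,255],[[0,-2,0],0,255]]'
```

```text
time: 4.55
eef_pos: [0.451, 0.3301, 0.0444]
tcp_rot: [0.747, 0.665, 0.003, 0.001]
contact_force: [2.3, 3.4, 6.6]
opening: 0.091
finger_force: 59.5
time: 4.75
eef_pos: [0.4508, 0.3301, 0.0445]
tcp_rot: [0.747, 0.665, 0.005, 0.002]
contact_force: [7.6, 2.6, 2.4]
opening: 0.094
finger_force: 59.1
time: 4.95
eef_pos: [0.4508, 0.3302, 0.0446]
tcp_rot: [0.747, 0.665, 0.007, 0.004]
contact_force: [12.7, 2.5, -1.6]
opening: 0.092
finger_force: 58.8
```

The drawer is at its stop: the force is rising and the tool has stopped moving. Now I'll relax, release and lift.

```bash
python3 -m crank '[[[0,3,0],0,255],[[0,4,0],0,150],[[0,4,0],0,150],[[0,4,0],0,150],[[0,4,0],0,150],[[0,4,-20],0,150],[[0,4,-50],0,150],[[0,4,-85],0,150],[[0,4,-120],0,150],[[0,4,-120],0,150]]'
python3 - <<'E'
from h import *
yu=np.array([.1208,.9927]);xu=np.array([.9927,-.1208])
plan([.5293,.033,.16],yu)
P=cloud(snap("top","t2"))[170:240,90:175].reshape(-1,3)
a=P[:,:2]@xu;b=P[:,:2]@yu
k=(P[:,2]>.05)&(P[:,2]<.072)&(abs(b-.381)<.06)&(a<.5)
print(a[k].min(),np.histogram(a[k],bins=np.arange(.39,.5,.004))[0])
E
```

```text
time: 5.95
eef_pos: [0.452, 0.3302, 0.1682]
tcp_rot: [0.747, 0.665, 0.005, 0.002]
contact_force: [0.5, 0.1, 0.9]
opening: 0.414
finger_force: 0.0
shift [-286.2  111.2    7.7] yaw -89.73 or 90.27 q6 32.4 toolx [0.116 0.993 0.005] y [ 0.993 -0.116  0.009] z [ 0.01   0.004 -1.   ]
0.40176133397069086 [ 0  0  2 45 50 20  4  8  4  7  4  5  5  4 10 33  3  2 23  1  0  0  0  0
  0  0  0]
```

```bash
python3 -m crank '[[[-29,11,0],-8.5,80],[[-58,22,1],-17,80],[[-87,33,2],-25.5,80],[[-116,44,3],-34,80],[[-145,56,4],-42.5,80],[[-174,67,5],-51,80],[[-203,78,6],-59.5,80],[[-232,89,7],-68,80],[[-261,100,8],-76.5,80],[[-286,111,8],-85,80]]' 30
python3 -m crank '[[[0,0,0],-4.7,80],[[0,0,0],-4.7,80],[[0,0,0],-4.7,80]]'
python3 - <<'E'
from h import *
c=snap("wrist","w2");P=cloud(c);f=c["frame"].astype(int)
m=(f[...,2]>1.7*f[...,1])&(f[...,2]>1.5*f[...,0])&(P[...,2]>.023)&(P[...,2]<.035)
Q=P[m];Q=Q[np.linalg.norm(Q[:,:2]-[.529,.033],axis=1)<.03];print(len(Q),Q.min(0),Q.max(0))
ctr=(Q.min(0)+Q.max(0))/2;print(ctr);plan([*ctr[:2],.004],[.1208,.9927])
E
```

```text
time: 7.0
eef_pos: [0.5246, 0.0305, 0.152]
tcp_rot: [0.099, 0.995, -0.0, -0.002]
contact_force: [0.5, 0.4, -0.4]
opening: 0.689
finger_force: 0.0
time: 7.3
eef_pos: [0.525, 0.032, 0.1528]
tcp_rot: [0.062, 0.998, 0.0, -0.002]
contact_force: [-0.0, -0.6, -0.7]
opening: 0.685
finger_force: 0.0
837 [0.51701507 0.0204228  0.02339465] [0.54422615 0.04737287 0.02873533]
[0.53062061 0.03389783 0.02606499]
shift [ -5.6   2.3 149.1] yaw -0.1 or 179.9 q6 -90.5 toolx [-0.992  0.123  0.002] y [0.123 0.992 0.   ] z [-0.002  0.    -1.   ]
```

View pics/w2.png

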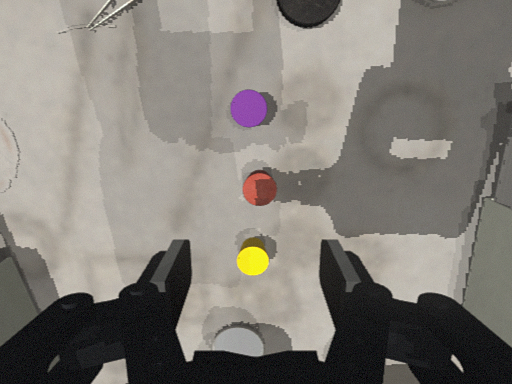

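The red plug is at (260,188), between the pads' lines, with the yellow (253,261) and purple (248,108) clear to either side. Descending to grasp.

```bash
python3 -m crank '[[[-6,2,10],0,80],[[-6,2,45],0,80],[[-6,2,80],0,80],[[-6,2,110],0,80],[[-6,2,130],0,80],[[-6,2,142],0,80],[[-6,2,147],0,80],[[-6,2,147],0,80],[[-6,2,147],0,255],[[-6,2,147],0,255]]' 30
python3 -m crank '[[[0,0,0],0,255],[[0,0,0],0,255],[[0,0,0],0,255],[[0,0,-10],0,255],[[0,0,-30],0,255],[[0,0,-60],0,255],[[0,0,-100],0,255],[[0,0,-140],0,255],[[0,0,-140],0,255]]'
python3 - <<'E'
from h import *
c=snap("wrist","w3");print(get_state()["opening"])
xu=np.array([.9927,-.1208]);yu=np.array([.1208,.9927])
t=xu*(.407+.090)+yu*.382;print(t)
plan([*t,.15],yu)
E
```

```text
time: 8.35
eef_pos: [0.5334, 0.0329, 0.0087]
tcp_rot: [0.061, 0.998, -0.0, 0.001]
contact_force: [1.2, -1.0, -0.3]
opening: 0.362
finger_force: 0.0
time: 9.25
eef_pos: [0.5362, 0.0326, 0.1545]
tcp_rot: [0.061, 0.998, -0.0, 0.006]
contact_force: [0.5, -0.3, 0.7]
opening: 0.323
finger_force: 29.6
0.3224506586962857
[0.5395175 0.3191738]
shift [ 29.6 284.9   1. ] yaw -0.04 or 179.96 q6 -90.4 toolx [-0.993  0.121 -0.007] y [ 0.121  0.993 -0.   ] z [ 0.007 -0.001 -1.   ]
```

View pics/w3.png

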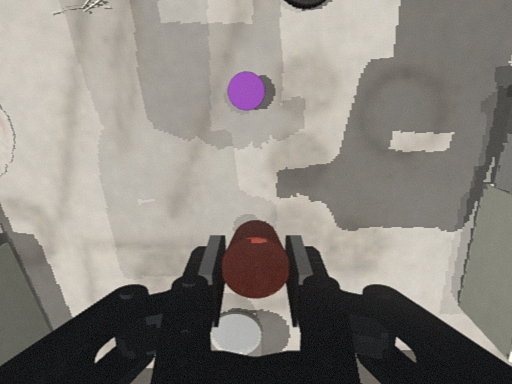

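The stopper is held at (255,262), and the purple plug is undisturbed. Carrying it over the tray.

```bash
python3 -m crank '[[[2,20,0],0,255],[[6,55,0],0,255],[[10,92,0],0,255],[[14,130,0],0,255],[[18,168,0],0,255],[[22,206,0],0,255],[[26,242,0],0,255],[[29,270,0],0,255],[[30,285,0],0,255],[[30,285,0],0,255]]'
python3 - <<'E'
from h import *
xu=np.array([.9927,-.1208]);yu=np.array([.1208,.9927])
t=xu*(.407+.090)+yu*.382
c=snap("wrist","w4");P=cloud(c).reshape(-1,3)
s=get_state();print(s["eef_pos"],s["opening"],s["finger_force"]);plan([*t,.024],yu)
c=snap("top","t4");cv2.imwrite("pics/t4c.png",cv2.resize(c["frame"][120:240,80:260],None,fx=3,fy=3,interpolation=cv2.INTER_CUBIC))
a=cv2.imread("pics/t4c.png");b=c=cv2.imread("pics/w4.png")
h=300;cv2.imwrite("pics/b4.png",np.hstack([cv2.resize(x,(400,h)) for x in(a,b)]))
E
```

```text
time: 10.3
eef_pos: [0.5361, 0.3205, 0.1457]
tcp_rot: [0.06, 0.998, -0.001, -0.001]
contact_force: [0.6, 0.7, -0.9]
opening: 0.326
finger_force: 29.7
[0.53636783 0.31932482 0.14594334] 0.31927975700737116 29.66079354286194
shift [ -3.4   0.4 121.9] yaw 0.03 or -179.97 q6 -61.6 toolx [-0.993  0.12   0.002] y [ 0.12   0.993 -0.002] z [-0.002 -0.002 -1.   ]
```

View pics/b4.png

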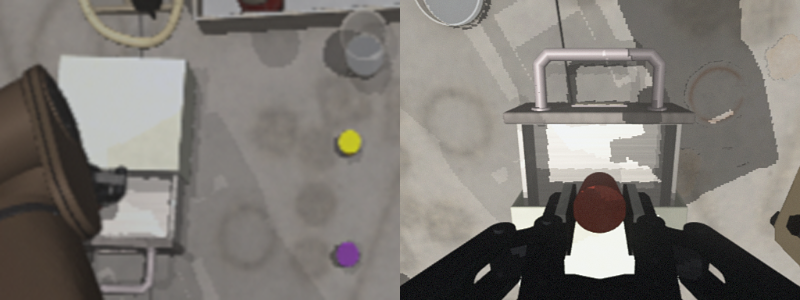

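The left half shows the drawer out with the gripper over it. In the right half, the held stopper (600,205) is centred between the tray sides at (527,165) and (672,165). Lowering and releasing.

```bash
python3 -m crank '[[[-1,0,20],0,255],[[-2,0,45],0,255],[[-2,0,70],0,255],[[-2,0,90],0,255],[[-2,0,105],0,255],[[-2,0,114],0,255],[[-2,0,119],0,255],[[-2,0,119],0,255]]'
```

```text
time: 11.2
eef_pos: [0.5392, 0.319, 0.0282]
tcp_rot: [0.061, 0.998, -0.0, -0.0]
contact_force: [-0.6, -0.3, 0.6]
opening: 0.323
finger_force: 29.7
```

```bash
python3 -m crank '[[[0,0,2],0,255],[[0,0,4],0,255],[[0,0,5],0,255],[[0,0,5],0,255]]'
python3 -m crank '[[[0,0,0],0,100],[[0,0,0],0,100],[[0,0,0],0,100],[[0,0,0],0,100],[[0,0,-15],0,100],[[0,0,-40],0,100],[[0,0,-75],0,100],[[0,0,-115],0,100],[[0,0,-150],0,100],[[0,0,-150],0,100]]'
python3 -m crank '[[[0,-40,0],0,100],[[0,-80,0],0,100],[[0,-120,0],0,100],[[0,-160,0],0,100],[[0,-160,0],0,100]]'
python3 - <<'E'
from h import *
xu=np.array([.9927,-.1208]);yu=np.array([.1208,.9927])
c=snap("top","t5");P=cloud(c)
cv2.imwrite("pics/t5c.png",cv2.resize(c["frame"][90:250,80:370],None,fx=2.7,fy=2.7,interpolation=cv2.INTER_CUBIC))
Q=P[170:240,90:175].reshape(-1,3);a=Q[:,:2]@xu;b=Q[:,:2]@yu
k=(Q[:,2]>.05)&(Q[:,2]<.072)&(abs(b-.381)<.06)&(a<.5)
print(a[k].min(),np.histogram(a[k],bins=np.arange(.39,.5,.004))[0])
f=c["frame"].astype(int);m=(f[...,2]>1.7*f[...,1])&(f[...,2]>1.5*f[...,0])&(P[...,2]>.01)&(P[...,2]<.08)&(np.linalg.norm(P[...,:2]-[.54,.32],axis=-1)<.1)
print(m.sum(),P[m].mean(0))
E
```

```text
time: 11.6
eef_pos: [0.5391, 0.3194, 0.0235]
tcp_rot: [0.061, 0.998, 0.0, 0.0]
contact_force: [0.3, 0.9, -0.6]
opening: 0.324
finger_force: 29.7
time: 12.6
eef_pos: [0.5429, 0.3209, 0.1823]
tcp_rot: [0.061, 0.998, 0.003, 0.006]
contact_force: [1.2, -0.9, 1.5]
opening: 0.607
finger_force: 0.0
time: 13.1
eef_pos: [0.519, 0.157, 0.1733]
tcp_rot: [0.063, 0.998, -0.001, -0.0]
contact_force: [0.4, 0.4, 0.5]
opening: 0.607
finger_force: 0.0
0.4017850455545264 [ 0  0  2 29 35 16  3  6  5  6  6  6  6  3  9 16  1  1 13  0  0  0  0  0
  0  0  0]
0 [nan nan nan]<stdin>:9: RuntimeWarning: Mean of empty slice.
  ret = um.true_divide(
```

View pics/t5c.png

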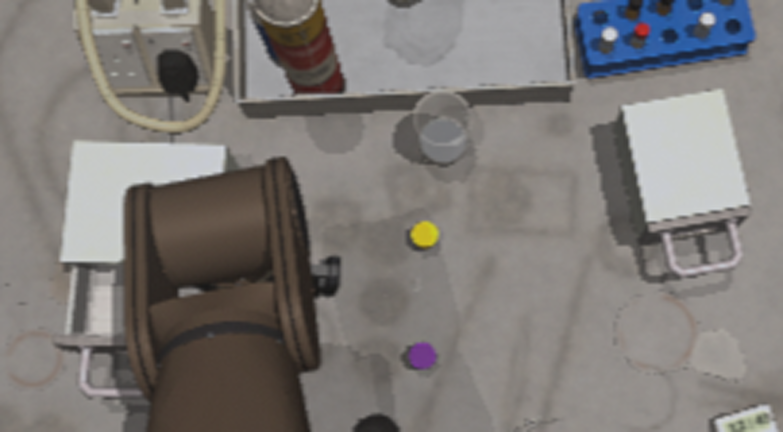

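The arm hides the tray's middle in this view. The drawer is out (handle 85-130, 390) and the narrow unit is shut (685,230). I'll move farther right and look again.

```bash
python3 -m crank '[[[0,-40,0],0,100],[[0,-80,0],0,100],[[0,-120,0],0,100],[[0,-160,0],0,100],[[0,-180,0],0,100],[[0,-180,0],0,100]]'
python3 - <<'E'
from h import *
c=snap("top","t6");P=cloud(c)
cv2.imwrite("pics/t6c.png",cv2.resize(c["frame"][130:230,85:265],None,fx=4,fy=4,interpolation=cv2.INTER_CUBIC))
xu=np.array([.9927,-.1208]);yu=np.array([.1208,.9927])
f=c["frame"].astype(int);m=(f[...,2]>1.7*f[...,1])&(f[...,2]>1.5*f[...,0])&(np.linalg.norm(P[...,:2]-[.54,.32],axis=-1)<.1)
q=P[m].mean(0);print(m.sum(),q,"in handle frame",q[:2]@xu-.407,q[:2]@yu-.382)
E
```

```text
time: 13.75
eef_pos: [0.498, -0.0194, 0.1737]
tcp_rot: [0.062, 0.998, -0.0, 0.0]
contact_force: [-0.2, 0.3, 0.4]
opening: 0.606
finger_force: 0.0
67 [0.53508479 0.31687312 0.04072444] in handle frame 0.08590039988506482 -0.002801813303498324
```

View pics/t6c.png

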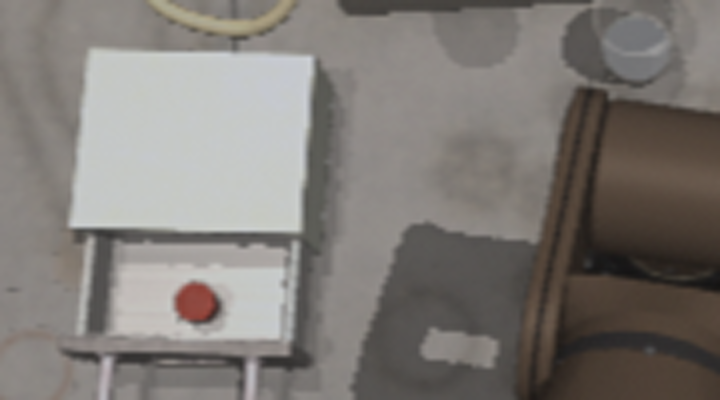

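The red stopper stands at (196,302) in the open tray, clear of the unit, and the drawer is out. Handing in.

```bash
python3 -c "
from plant import ctrl
print(ctrl.sign_off())"
```

```text
the job is handed in; nothing more can be done
None
```

I pulled the wide drawer out until it hit its stop, stood the red stopper inside it, left the narrow drawer shut, and handed the job in at about 14 s of the 51 s allowed; the verdict was not shown.

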